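# Run the key-operated flask disinfector

## Task

Lower the amber glass flask gently, bottom first, into the deep steel canister of the disinfecting unit and let go of it standing upright on the canister's floor. Then take the key from its white holder, work it fully home past the sticky pins in the unit's key switch without turning it yet, then turn it a quarter turn clockwise (seen from above) against the return spring. The switch runs only while held: finish with the key still gripped, fully in and held turned; leave the spray bottle, the paper cup and the lidded tray where they are.

Things in the scene. Friction and masses are not known exactly. Their poses are not given: they have to be found in the camera images.
- unit: Disinfecting unit, fixed: white base 130 (x) by 290 (y), 20 high. On its +y half an open round steel canister, outside diameter 100, inside 94, rim 145 above the table; on its -y half a grey box 100 by 110, top 88 above the table, with the key switch in its top. Origin: centre of the base's underside; z up.
- canister_floor (a point): Centre of the canister's inner floor, 25 above the table and 120 below the rim; axes as the unit's.
- keyway (a point): Keyway mouth, in the round brass plug's top face (23 across, 90 above the table, 2 proud of the grey box). z up the plug's axis, x along the slot, y across; turns with the plug (at rest x is the unit's x). Slot 13.6 by 6.6, 2 mm chamfer, 36 deep. Two sprung sticky side pins, 12 and 21 down, one from each flat side, resist the blade: 8 to 15 N of push passes each; a 0.05 rad yaw wiggle may help.
- lock (a joint): Rotation of the switch plug, rad: 0 at rest, grows clockwise seen from above, hard stop at 1.57. A spring (0.02 N m at rest, 0.07 at the stop) turns it back when let go. The blade has about 0.15 rad of play in the slot, so turn the key a little beyond a quarter, to the stop.
- key: Key, 40 g, upright in its holder, blade down. Origin: centre of the underside of the black bow. Bow 28 (x) by 10 (y) by 36 (z 0 to 36). Steel blade 12 (x) by 5 (y), 30 long (z 0 to -30), round nose. Fits the lock either way round (half turn about z), blade's x along the keyway's x; fully in, the bow's underside rests on the plug's face, origin at keyway.
- holder: White key holder, fixed to the table: block 56 by 56 by 36 high, a slot in the middle of its top along its x, in which the key stands with its bow resting on the top, blade with 1 mm of play each way. Origin: centre of the underside.
- flask: Amber glass flask, about 80 g, standing upright on the table: round belly 56 across at 22 up, flat bottom 32 across, straight neck 18 across from 66 to 106 up, then a lip 23 across, 111 high in all. Solid of revolution. Origin: centre of the bottom, z up the neck.
- spray: White spray bottle with a green band, 74 across, 210 high, loose bystander. Origin: centre of the bottom.
- cup: Brown paper cup, 72 across, 85 high, loose bystander. Origin: centre of the bottom.
- tray: Steel instrument tray with lid, 136 (x) by 206 (y), 65 high with its handle, loose bystander. Origin: centre of the bottom.
Things that resemble listed ones, but are neither listed nor needed, are in the scene too. Leave any black, blue or turquoise look-alike of the flask alone.

How it is judged:
On the way, in this order (a step that is already met when the one before it is completed fails the run):
1. the flask stands upright on the canister's floor, let go (horizontal distance between flask and canister_floor below 0.035 m and z of flask in the frame of canister_floor below 0.008 m and angle between flask's own z axis and vertical below 0.2 rad and contact force between flask and the fingers below 0.1 N), for 0.2 s.
2. the key is fully in the lock, not yet turned (horizontal distance between key and keyway below 0.004 m and z of key in the frame of keyway below 0.004 m and angle between the z axis of key and the z axis of keyway, either way round below 0.15 rad and value of joint lock below 0.35 rad), for 0.1 s.
At the end, for the whole second after the job is handed in: Flask on the canister floor (within 8 mm, under 0.2 rad off upright), not touched by the fingers; key fully in (bow within 4 mm of plug face and axis, under 0.15 rad tilt), gripped by the fingers (over 1 N), the plug turned over 1.2 rad, all through the last second (all of step 1 and horizontal distance between key and keyway below 0.004 m and z of key in the frame of keyway below 0.004 m and angle between the z axis of key and the z axis of keyway, either way round below 0.15 rad and value of joint lock above 1.2 rad and contact force between key and the fingers above 1 N); the arm keeps its last pose, push and grip.
It fails at once if the glass flask is pressed or banged hard on the unit (contact force between flask and unit above 45 N).
It fails at once if the flask drops into the canister instead of being lowered (faster than 0.5 m/s in it) (linear speed of flask above 0.5 m/s and horizontal distance between flask and canister_floor below 0.05 m and z of flask in the frame of canister_floor below 0.12 m).
It fails at once if the spray bottle is moved by more than 30 mm (distance of spray from where it was at the start of the episode above 0.03 m).
It fails at once if the paper cup is moved by more than 30 mm (distance of cup from where it was at the start of the episode above 0.03 m).
It fails at once if the lidded tray is moved by more than 30 mm (distance of tray from where it was at the start of the episode above 0.03 m).
It also fails if it takes over 67 s, if anything falls off the work surface, if the arm or the gripper's body presses on something with over 40 N, if the wrist force passes 120 N, or if a joint passes its speed limit or range.

## Robot

A 6-joint arm with a two-finger parallel gripper is mounted at the origin on the work surface. World frame = base frame: x ahead of the robot, y to its left, z up, the work surface at z = 0. Lengths are in m, angles in rad, forces in N, time in s.
With the tool pointing down it reaches from about 0.25 to 0.85 m from the base axis. Payload 12.5 kg.
Tool frame: the origin (TCP) lies between the finger pads; the fingertips stand 17 mm ahead of it and the grasp point (between the pads) lies 2 mm behind it (arm.tip_reach is the distance from the TCP to the fingertips, in m); z points along the fingers, y is the line along which they close (so a half turn about z gives the same grasp; the last joint's range is limited). The gripper opens to 93 mm and grips with 3 to 60 N. Pads are 15 mm wide; open, the fingers measure 128 mm over their backs; the gripper's body (75 mm by 188 mm) begins 65 mm behind the grasp point.
Start: joints at [-1.387, 0.351, 1.652, -0, 1.139, -0.085], TCP at [0.146, -0.53, 0.236] pointing down, gripper open.
Joint ranges: [-2.75, 2.75], [-0.79, 2.1], [0.01, 2.65], [-1.57, 4.71], [0.07, 3.14], [-2.87, 2.87]. Speed limits (rad/s): [2.22, 2.22, 2.79, 3.14, 3.14, 3.14].

## Interface

Orientations are given as [roll, pitch, yaw] about the fixed x, y, z axes, in that order (R = Rz(yaw) Ry(pitch) Rx(roll)).
In Python, from station import arm gives the robot as it stands. The module is installed in compiled form; this text tells all that it offers.
- The arm moves only by the tool move_arm, never from a script. Its argument "targets" is a list of rows, each a list of 5 numbers: the closure, from -1 (fully open) to 1 (shut), then the shift along the tool's x, y, z in units of 40 mm (1.0 is 40 mm), then the turn about the tool's z in rad. In form: [[gripper, tx, ty, tz, spin], ...]. A call has 1 to 12 rows; each row shifts and turns the commanded pose from where the row before left it, along the tool's axes as they then stand; what a row does not reach is not made up. A row lasts 1/8 s, in which the tool goes at most 62.5 mm and 10.7 degrees, less where a joint would pass 70% of its speed; a pose out of reach is approached as far as the arm can. A call is refused whole if a number of a shift passes 1 or a number of a turn 0.188, either way. A call with a gripper value outside its range is refused whole. The fingers move at their own pace and stop on an object; "force" is the grip in N (left out, the last holds). Time passes only in rows, so rows that do not move let the fingers close. It gives the time, the measured TCP pose, the force, the opening and the grip force at its end, in the units of the state.
- arm.get_obs(): the state, without advancing time (a new reading comes with each control period).
- arm.capture(name): name is "side" or "top" or "wrist"; returns the picture (384x512x3 uint8, blue, green, red); there is no depth.
- arm.get_calibration(name): a dict with "K" (3x3 intrinsics, pixels), "T" (4x4, takes a point from camera to world coordinates). Camera axes: x right, y down, z forward; pixel columns grow to the right and rows downward; lengths in m; the calibration is good to about 2 mm. A picture is of the moment at which its call begins: read the wrist's pose just before it. get_calibration takes no time and is no camera call; for the wrist camera it gives the pose at the moment of the call.
- arm.job_done(): hands the job in; it is judged then, once.
Trained networks look in the newest picture that a camera, given by its name, has taken for a name from the list of things; names that differ only in an ending like _2 or _b are one class to them, and where a whole thing is asked for, a point or a joint stands for the part that bears it (a point fixed in the world has none). Each returns a list of dicts, best first, with "conf" (0 to 1); they miss things now and then, are a little off and sometimes report something else, mostly with a low value. They report only what shows in the picture. A call takes as long as a camera call. They do not tell look-alikes from the thing itself.
- arm.silhouettes(camera, label): "region" (384x512 bool, what is visible of it) and "centre" ([column, row] in pixels, amid what is visible of it).
The state is a dict: "time": time; "joint_pos": joint angles; "qd": joint speeds; "joint_efforts": joint torques, N m; "eef_pos": TCP position; "tcp_rot": TCP orientation; "ft_force": force on the tool from outside, world axes, zero at the start; "moment": the same for the moment, N m; "width": opening from 0.0 (shut) to 1.0 (fully open); "gripper_force": force on a finger pad.
Only numpy, scipy, OpenCV 4.12 (cv2) and the standard library are available. Lean on these libraries where they do the work, as an engineer would, in place of code of your own. Each camera call takes 0.05 s, during which the arm holds its last target. There are 200 camera calls.

## Working session

There is one attempt and no reset: what is moved stays moved. The work goes in short steps, Python scripts to look and compute and a tool call to move; the robot and the scene stay as the last step left them, time stands still between calls to the robot, and variables do not carry over. Pictures are saved under pics/ and viewed, at most 10 in all, crops included, and the job is handed in when it is done.

Besides the shell and the picture viewer there is one more tool, called as name(argument=value, ...), one argument or row to a line, values as JSON. move_arm: Moves the arm, as the interface text tells. Its arguments: {"type":"object","properties":{"targets":{"type":"array"},"force":{"type":"number"}},"required":["targets"]}

```bash
mkdir -p pics; cat > h.py <<'E'
import numpy as np, cv2
from station import arm
def ray(cam,px,cal=None):
    c=cal or arm.get_calibration(cam); K=np.array(c["K"]);T=np.array(c["T"])
    d=T[:3,:3]@np.linalg.solve(K,[px[0],px[1],1.]); return T[:3,3],d
def onz(cam,px,z,cal=None):
    o,d=ray(cam,px,cal); return o+d*(z-o[2])/d[2]
def proj(cam,p,cal=None):
    c=cal or arm.get_calibration(cam); K=np.array(c["K"]);T=np.array(c["T"])
    q=K@(T[:3,:3].T@(np.array(p)-T[:3,3])); return q[:2]/q[2]
E
python3 - <<'E'
from h import *
o=arm.get_obs(); print(o)
for n in("top","side"):
    im=arm.capture(n); cv2.imwrite(f"pics/{n}0.png",im)
    c=arm.get_calibration(n); print(n,np.round(c["T"],3).tolist(),np.round(c["K"],1).tolist())
    for l in("unit","keyway","key","holder","flask","spray","cup","tray"):
        for s in arm.silhouettes(n,l):
            r=s["region"]; ys,xs=np.where(r)
            print(n,l,round(s["conf"],2),np.round(s["centre"],1),r.sum(),xs.min(),xs.max(),ys.min(),ys.max())
a=cv2.imread("pics/top0.png");b=cv2.imread("pics/side0.png")
E
```

```text
{'time': 0.0, 'joint_pos': array([-1.38657962e+00,  3.51229603e-01,  1.65241934e+00,  5.21200271e-06,
        1.13908055e+00, -8.45876485e-02]), 'qd': array([ 1.17325062e-03,  6.87277966e-04, -7.75407968e-05,  4.36069661e-04,
       -1.93409131e-03, -5.23744151e-04]), 'joint_efforts': array([ 5.54588787e-04, -4.97325146e+01, -2.85245955e+01,  6.99323136e-02,
        2.57716456e-02, -7.13300983e-05]), 'eef_pos': array([ 0.14604233, -0.52992629,  0.23510685]), 'tcp_rot': array([-3.14046027e+00, -1.00762724e-04,  2.68802116e-01]), 'ft_force': array([ 0.29209842, -0.28236001, -0.39059188]), 'moment': array([-0.04721527, -0.0381314 ,  0.02786051]), 'gripper_force': 0.0, 'width': 0.9971549517059834}
top [[-0.022, -0.99, 0.142, 0.388], [-1.0, 0.022, 0.001, 0.069], [-0.004, -0.142, -0.99, 1.358], [0.0, 0.0, 0.0, 1.0]] [[400.7, 0.0, 261.0], [0.0, 400.7, 196.4], [0.0, 0.0, 1.0]]
top unit 0.67 [246.5 203.1] 3344 205 292 181 227
top unit 0.16 [389.2 226.6] 41 387 393 223 230
top keyway 0.46 [273.4 198.8] 16 271 275 197 200
top key 0.43 [389.5 225.4] 65 386 394 221 230
top holder 0.82 [385.8 227.
[... 538 characters left out ...]
2.7, 0.0, 246.1], [0.0, 402.7, 188.4], [0.0, 0.0, 1.0]]
side unit 0.61 [237.8 196.4] 4677 210 278 136 242
side keyway 0.47 [246.6 196.1] 43 244 252 192 197
side key 0.7 [227.3 342.8] 242 222 237 337 355
side holder 0.91 [229.1 358.1] 1030 211 250 335 381
side flask 0.94 [177.4 306.5] 886 166 194 277 325
side flask 0.83 [202.6 267.9] 699 194 218 242 286
side flask 0.8 [298.8 243. ] 587 285 306 217 259
side flask 0.69 [297.1 319.9] 901 283 311 289 337
side flask 0.67 [254.6 276.7] 757 241 266 251 296
side flask 0.27 [245.  193.6] 48 244 252 192 198
side spray 0.81 [235.  115.1] 1103 221 250 83 138
side cup 0.75 [328.9 198.4] 906 317 344 181 219
side tray 0.66 [374.6 312.8] 7417 318 435 259 369
```

View pics/top0.png

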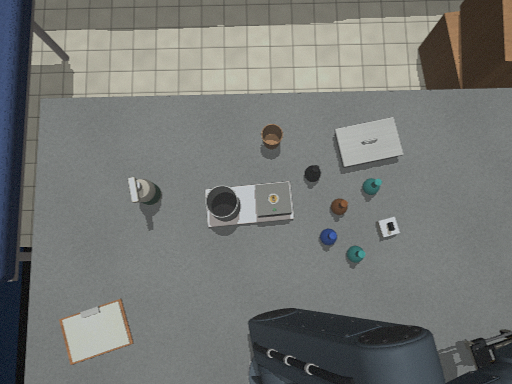

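View pics/side0.png

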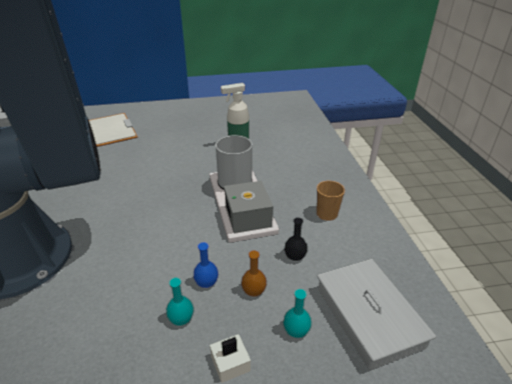

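The top view shows the amber flask at about (340,206), the unit at (248,203), the holder with the key at (389,227), the spray at (144,190), the cup at (272,133) and the tray at (368,142). The side view shows the amber flask's lip at (254,254) and the plug at (247,196).

```bash
python3 - <<'E'
from h import *
def tri(pt,ps):
    A=[];b=[]
    M=np.zeros((3,3));v=np.zeros(3)
    for c,p in(("top",pt),("side",ps)):
        o,d=ray(c,p);d/=np.linalg.norm(d);P=np.eye(3)-np.outer(d,d);M+=P;v+=P@o
    return np.linalg.solve(M,v).round(4)
print("amber lip",tri((341,206),(254,253.5)), "belly", onz("side",(254,281),.022))
print("plug",onz("top",(273.4,198.8),.09),onz("side",(247.5,195),.09))
print("holder top",onz("top",(389,226.5),.036),"key",onz("top",(390,225.5),.072),onz("side",(229.5,346),.06))
print("can rim",onz("top",(222.5,202),.145))
for q in((206,187),(209,227),(290,182),(293,222)): print("unit corner",onz("top",q,.02))
for n,q,z in (("blue",(330,236),.1),("black",(313,171),.1),("teal",(374,185),.1),("teal2",(357,254),.1)): print(n,onz("top",q,z))
o=arm.get_obs()
from scipy.spatial.transform import Rotation as R
r=R.from_euler('xyz',o['tcp_rot']).as_matrix()
c=arm.get_calibration("wrist");T=np.array(c["T"])
print("cam in tcp",r.T@(T[:3,3]-o['eef_pos']),(r.T@T[:3,:3]).round(3),np.array(c["K"]).round(0))
print(arm.tip_reach)
E
```

```text
amber lip [ 0.5361 -0.1811  0.1052] belly [ 0.54108876 -0.18127146  0.022     ]
plug [0.56113579 0.03070467 0.09      ] [0.56232343 0.03371518 0.09      ]
holder top [ 0.46783188 -0.34905231  0.036     ] key [ 0.46877775 -0.34108144  0.072     ] [ 0.46799331 -0.34923041  0.06      ]
can rim [0.54728129 0.18799483 0.145     ]
unit corner [0.61621658 0.25570952 0.02      ]
unit corner [0.48058383 0.24604751 0.02      ]
unit corner [ 0.62689949 -0.02919214  0.02      ]
unit corner [ 0.49099205 -0.03481148  0.02      ]
blue [ 0.43844275 -0.14270342  0.1       ]
black [ 0.64663508 -0.09801687  0.1       ]
teal [ 0.5968016  -0.29006664  0.1       ]
teal2 [ 0.38094974 -0.22385814  0.1       ]
cam in tcp [ 0.07064727  0.00054168 -0.14859295] [[-0.    -0.967 -0.256]
 [ 1.    -0.    -0.001]
 [ 0.001 -0.256  0.967]] [[319.   0. 258.]
 [  0. 319. 188.]
 [  0.   0.   1.]]
0.017
```

move_arm(
  targets=[
    [-1,1,-0.25,0,0],
    [-1,1,-0.25,0,0],
    [-1,1,-0.25,0,0],
    [-1,1,-0.25,0,0],
    [-1,1,-0.25,0,0],
    [-1,1,-0.25,0,0],
    [-1,1,-0.25,0,0],
    [-1,1,-0.25,0,0],
    [-1,1,-0.25,0,0],
    [-1,0,0,0,-0.18],
    [-1,0,0,0,-0.18],
    [-1,0,0,0,-0.18],
  ],
)

```text
time: 2.4
eef_pos: [0.4694, -0.3477, 0.2356]
tcp_rot: [-3.141, 0.0, 0.815]
ft_force: [0.1, -0.2, -0.7]
width: 0.999
gripper_force: 0.0
```

move_arm(
  targets=[
    [-1,0,0,0,-0.18],
    [-1,0,0,0,-0.18],
    [-1,0,0,0,-0.18],
    [-1,0,0,0,-0.18],
    [-1,0,0,0,-0.18],
    [-1,0,0,0,-0.18],
    [-1,0,0,0,-0.18],
    [-1,0,0,0,-0.18],
    [-1,0,0,0,-0.18],
    [-1,0,0,0,-0.18],
    [-1,0,0,0,-0.18],
    [-1,0,0,0,-0.18],
  ],
)

```text
time: 3.9
eef_pos: [0.4693, -0.3479, 0.2356]
tcp_rot: [3.142, -0.0, 2.975]
ft_force: [-0.3, 0.4, -1.3]
width: 1.0
gripper_force: 0.0
```

move_arm(
  targets=[
    [-1,0,0,0,-0.18],
    [-1,0,0,0,0],
    [-1,0,0,0,0],
  ],
)

```text
time: 4.28
eef_pos: [0.4692, -0.3478, 0.2356]
tcp_rot: [3.142, -0.0, -3.138]
ft_force: [-0.3, 0.1, -0.0]
width: 1.0
gripper_force: 0.0
```

```bash
cat >> h.py <<'E'
def snap(name,labels):
    o=arm.get_obs(); cal=arm.get_calibration("wrist"); im=arm.capture("wrist"); cv2.imwrite(f"pics/{name}.png",im)
    print("t",o['time'],"pos",o['eef_pos'].round(4),"rot",o['tcp_rot'].round(4),"q",o['joint_pos'].round(2),"w",round(o['width'],3))
    np.savez(f"pics/{name}.npz",K=cal["K"],T=cal["T"]); out={}
    for l in labels:
        out[l]=arm.silhouettes("wrist",l)
        for s in out[l]:
            ys,xs=np.where(s["region"]); print(l,round(s["conf"],2),np.round(s["centre"],1),s["region"].sum(),xs.min(),xs.max(),ys.min(),ys.max())
    return im,cal,out
E
python3 - <<'E'
from h import *
snap("w1",["holder","key","flask"])
E
```

```text
t 4.275 pos [ 0.4692 -0.3478  0.2356] rot [ 3.1415e+00 -1.0000e-04 -3.1384e+00] q [-0.72  0.41  1.56 -0.    1.17 -2.29] w 1.0
holder 0.95 [263.9 163.9] 2341 228 287 135 196
holder 0.3 [260.2 171.6] 294 252 265 157 187
key 0.6 [259.6 171.8] 304 252 265 157 187
flask 0.86 [369.7  84.3] 2759 338 411 61 113
flask 0.77 [448.4 143.4] 3150 409 502 117 167
flask 0.66 [299.5 267.3] 1143 275 317 251 327
flask 0.64 [403.  227.7] 2249 367 437 203 269
```

View pics/w1.png

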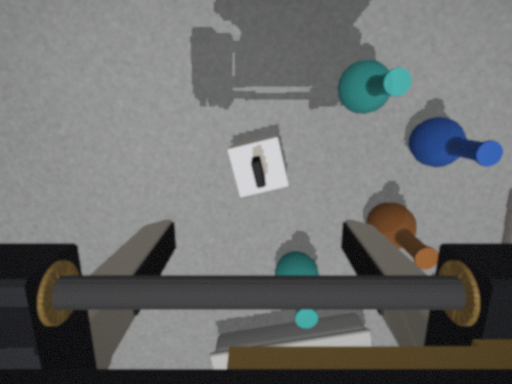

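The wrist view shows the holder at (258,167) with the key's bow from (255,158) to (262,186). The amber flask has its belly at (391,225) and its lip at (426,259).

```bash
python3 - <<'E'
from h import *
f=np.load("pics/w1.npz");cal=dict(K=f["K"],T=f["T"]);im=cv2.imread("pics/w1.png")
w=lambda p,z:onz("wrist",p,z,cal).round(4)
print("lip",w((426,258.5),.111),"belly",w((391,223),.022))
# holder top: bright pixels
g=im.min(2); m=((g>180)).astype(np.uint8); m[:, :215]=0;m[:,300:]=0;m[:125]=0;m[205:]=0
d=np.zeros_like(m);d[125:205,215:300]=(im.max(2)[125:205,215:300]<45)
for nm,mm in(("holder",m),("dark",d)):
    c=max(cv2.findContours(mm,0,2)[0],key=cv2.contourArea); r=cv2.minAreaRect(c); b=cv2.boxPoints(r); print(nm,r,cv2.contourArea(c)); 
    z=.036 if nm=="holder" else .072
    q=np.array([w(x,z)[:2] for x in b]); print(q,q.mean(0)); 
    for i in range(4): e=q[(i+1)%4]-q[i]; print(np.hypot(*e).round(4),np.arctan2(e[1],e[0]).round(3))
cv2.imwrite("pics/c1.png",cv2.resize(im[120:280,200:460],None,fx=3,fy=3,interpolation=cv2.INTER_CUBIC))
E
```

```text
lip [ 0.5387 -0.1901  0.111 ] belly [ 0.5373 -0.1873  0.022 ]
holder ((257.774169921875, 167.27865600585938), (49.777313232421875, 51.185157775878906), 76.4295654296875) 2421.0
[[ 0.4464 -0.3822]
 [ 0.4332 -0.328 ]
 [ 0.4872 -0.3139]
 [ 0.5015 -0.3701]] [ 0.467075 -0.34855 ]
0.0558 1.81
0.0558 0.255
0.058 -1.322
0.0564 -2.925
dark ((255.52943420410156, 160.1176300048828), (5.335783958435059, 6.305926322937012), 75.96376037597656) 23.5
[[ 0.4505 -0.3545]
 [ 0.4489 -0.3484]
 [ 0.4541 -0.3471]
 [ 0.4557 -0.3532]] [ 0.4523 -0.3508]
0.0063 1.827
0.0054 0.245
0.0063 -1.314
0.0054 -2.897
```

View pics/c1.png

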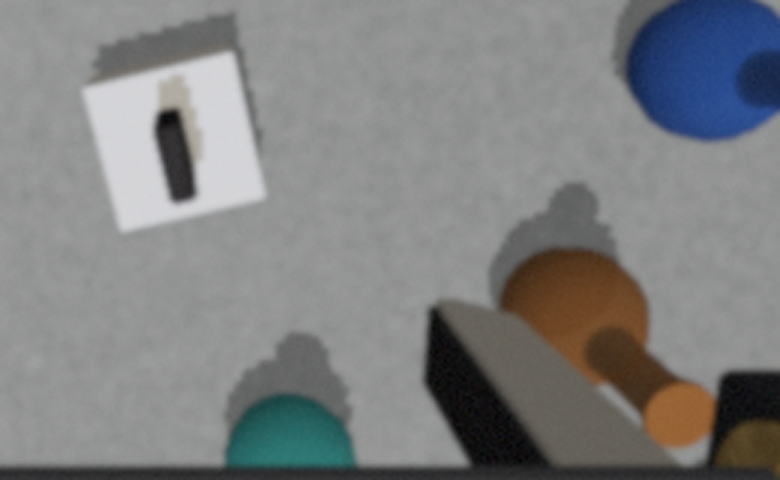

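The crop shows the holder square at a yaw of about 0.24 with the bow in its middle, and the amber flask's lip at (426,258) in full-picture pixels. I'll look at the flask from closer.

move_arm(
  targets=[
    [-0.2,-0.82,1,0,0],
    [-0.2,-0.82,1,0,0],
    [-0.2,-0.82,1,0,0],
    [-0.2,-0.82,1,0,0],
    [-0.2,0,0,0,0],
    [-0.2,0,0,0,0],
  ],
)

```text
time: 5.22
eef_pos: [0.599, -0.1872, 0.2355]
tcp_rot: [-3.141, -0.0, -3.135]
ft_force: [0.1, 0.4, -0.2]
width: 0.599
gripper_force: 0.0
```

```bash
python3 - <<'E'
from h import *
im,cal,o=snap("w2",["flask"])
hsv=cv2.cvtColor(im,cv2.COLOR_BGR2HSV)
m=((hsv[...,0]>4)&(hsv[...,0]<20)&(hsv[...,1]>140)&(hsv[...,2]>60)).astype(np.uint8)
n,l,s,c=cv2.connectedComponentsWithStats(m)
for i in range(1,n):
    if s[i,4]>80: print(s[i],c[i])
print(onz("wrist",(0,0),.1,cal))
E
```

```text
t 5.225 pos [ 0.599  -0.1872  0.2355] rot [-3.1415e+00 -5.0000e-04 -3.1347e+00] q [-0.38  0.49  1.44 -0.    1.21 -1.95] w 0.599
flask 0.92 [298.9  16.7] 2045 271 325 0 43
flask 0.87 [155.  176.2] 2521 119 186 148 204
flask 0.82 [257.9 113.9] 2026 233 282 88 139
flask 0.62 [331.7 211.3] 1570 304 359 190 247
flask 0.41 [453.1 135.8] 14481 388 511 73 199
[ 234   89   47   49 1751] [257.00456882 112.96344946]
[ 0.4496013  -0.39403211  0.1       ]
```

View pics/w2.png

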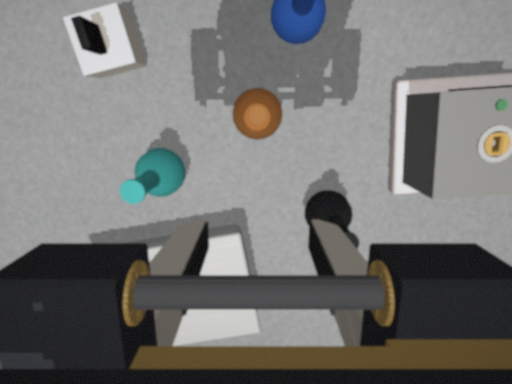

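The wrist view shows the amber flask nearly from straight above, with its lip at (257,118) and belly at (257,112). The plug is at about (497,143), its slot running up and down in the picture (along the unit's x).

```bash
python3 - <<'E'
from h import *
f=np.load("pics/w2.npz");cal=dict(K=f["K"],T=f["T"])
w=lambda p,z:onz("wrist",p,z,cal).round(4)
print("lip",w((257.3,118),.111),"belly",w((257,113),.03),"plug",w((497,143),.09))
E
```

```text
lip [ 0.5396 -0.1887  0.111 ] belly [ 0.5377 -0.1892  0.03  ] plug [0.5615 0.0317 0.09  ]
```

move_arm(
  targets=[
    [-0.2,0.75,0,0,0],
    [-0.2,0.76,-0.04,0,0],
    [-0.2,0,0,0.75,0],
    [-0.2,0,0,0.75,0],
    [-0.2,0,0,0.75,0],
    [-0.2,0,0,0.75,0],
    [-0.2,0,0,0.74,0],
    [-0.2,0,0,0,0],
    [-0.2,0,0,0,0],
  ],
)

```text
time: 6.45
eef_pos: [0.5392, -0.1897, 0.0872]
tcp_rot: [-3.141, 0.001, -3.135]
ft_force: [0.4, 0.3, 1.3]
width: 0.604
gripper_force: 0.0
```

move_arm(
  force=10,
  targets=[
    [1,0,0,0,0],
    [1,0,0,0,0],
    [1,0,0,0,0],
    [1,0,0,0,0],
    [1,0,0,0,0],
    [1,0,0,0,0],
  ],
)

```text
time: 7.2
eef_pos: [0.539, -0.189, 0.0862]
tcp_rot: [-3.142, 0.0, -3.134]
ft_force: [0.1, 0.3, 2.0]
width: 0.231
gripper_force: 10.0
```

move_arm(
  targets=[
    [1,0,0,-0.3,0],
    [1,0,0,-0.65,0],
    [1,0,0,-0.9,0],
    [1,0,0,-0.9,0],
    [1,0,0,-0.9,0],
    [1,0,0,-0.9,0],
    [1,0,0,-0.8,0],
    [1,0,0,0,0],
  ],
)

```text
time: 8.2
eef_pos: [0.5395, -0.1892, 0.3026]
tcp_rot: [-3.14, 0.004, -3.134]
ft_force: [0.6, -0.2, -1.4]
width: 0.234
gripper_force: 10.0
```

move_arm(
  targets=[
    [1,-0.2,0.5,0,0],
    [1,-0.2,0.8,0,0],
    [1,-0.2,0.9,0,0],
    [1,-0.2,0.9,0,0],
    [1,-0.2,0.9,0,0],
    [1,-0.2,0.9,0,0],
    [1,-0.2,0.9,0,0],
    [1,-0.2,0.9,0,0],
    [1,-0.2,0.9,0,0],
    [1,-0.2,0.8,0,0],
    [1,0,0,0,0],
    [1,0,0,0,0],
  ],
)

```text
time: 9.7
eef_pos: [0.6161, 0.147, 0.2991]
tcp_rot: [-3.141, -0.002, -3.134]
ft_force: [-0.6, -0.4, -1.0]
width: 0.23
gripper_force: 10.0
```

```bash
python3 - <<'E'
from h import *
im,cal,o=snap("w3",["flask","unit","keyway"])
E
```

```text
t 9.7 pos [0.6161 0.147  0.2991] rot [-3.1411e+00 -1.6000e-03 -3.1344e+00] q [ 0.16  0.46  1.34 -0.    1.35 -1.42] w 0.23
flask 0.67 [20.7 13.4] 1428 0 42 0 36
flask 0.57 [ 65.7 189.8] 2109 22 97 165 212
flask 0.56 [256.2 208.5] 5874 219 298 168 275
unit 0.73 [232.9 110.6] 25359 99 361 52 168
keyway 0.78 [156.9 118.7] 366 145 166 110 129
```

View pics/w3.png

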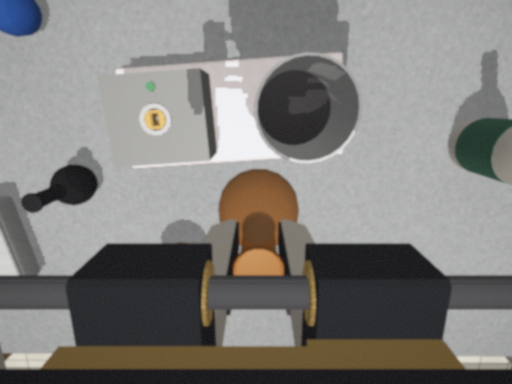

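The wrist view shows the held flask's belly at (258,205), the canister's rim ellipse centred near (308,107), the plug at (155,119) and the box top spanning about (104–211, 70–166).

```bash
python3 - <<'E'
from h import *
f=np.load("pics/w3.npz");cal=dict(K=f["K"],T=f["T"])
w=lambda p,z:onz("wrist",p,z,cal)[:2].round(4)
L,Rr=w((257,108),.145),w((359,106),.145);U,D=w((307,53),.145),w((309,162),.145)
print("rim",L,Rr,U,D,(L+Rr)/2,(U+D)/2, np.linalg.norm(Rr-L),np.linalg.norm(U-D))
print("plug",w((155,119.5),.09))
q=np.array([w(p,.088) for p in((103,73),(202,69),(212,160),(113,166))]);print(q,q.mean(0))
for i in range(4): e=q[(i+1)%4]-q[i]; print(np.hypot(*e).round(4),np.arctan2(e[1],e[0]).round(3))
b=[w(p,.02) for p in((117,70),(345,53),(134,167),(285,159))]; 
for i in(0,2): e=b[i+1]-b[i];print(b[i],np.arctan2(e[1],e[0])-np.pi/2)
E
```

```text
rim [0.5488 0.1451] [0.5464 0.2387] [0.5014 0.1889] [0.5987 0.1953] [0.5476 0.1919] [0.55005 0.1921 ] 0.09363076417502957 0.09751025587085704
plug [0.5624 0.0331]
[[ 0.5144 -0.0192]
 [ 0.5097  0.0863]
 [ 0.6072  0.094 ]
 [ 0.6149 -0.0195]] [0.56155 0.0354 ]
0.1056 1.615
0.0978 0.079
0.1138 -1.503
0.1005 3.139
[ 0.5048 -0.0323] 0.07634451803867948
[ 0.6292 -0.0223] 0.06032612834862938
```

move_arm(
  targets=[
    [1,0.56,0.38,0,0],
    [1,0.56,0.38,0,0],
    [1,0.56,0.37,0,0],
    [1,0,0,0,0],
    [1,0,0,0.5,0],
    [1,0,0,0.5,0],
    [1,0,0,0.5,0],
    [1,0,0,0.4,0],
    [1,0,0,0.4,0],
    [1,0,0,0.4,0],
    [1,0,0,0.4,0],
    [1,0,0,0,0],
  ],
)

```text
time: 11.4
eef_pos: [0.5484, 0.1922, 0.1747]
tcp_rot: [-3.141, -0.002, -3.134]
ft_force: [0.1, 1.2, -1.2]
width: 0.237
gripper_force: 10.0
```

move_arm(
  targets=[
    [1,0,0,0.4,0],
    [1,0,0,0.4,0],
    [1,0,0,0.35,0],
    [1,0,0,0.25,0],
    [1,0,0,0.2,0],
    [1,0,0,0.1,0],
    [1,0,0,0,0],
    [1,0,0,0,0],
  ],
)

```text
time: 12.4
eef_pos: [0.5496, 0.1925, 0.1088]
tcp_rot: [3.141, 0.002, -3.134]
ft_force: [-0.7, 0.6, 6.0]
width: 0.234
gripper_force: 10.0
```

move_arm(
  targets=[
    [0.3,0,0,0,0],
    [0.3,0,0,0,0],
    [0.3,0,0,0,0],
    [0.3,0,0,0,0],
    [0.3,0,0,0,0],
    [0.3,0,0,-0.25,0],
    [0.3,0,0,-0.5,0],
    [0.3,0,0,-0.5,0],
    [0.3,0,0,-0.5,0],
    [0.3,0,0,-0.8,0],
    [0.3,0,0,-0.8,0],
    [0.3,0,0,0,0],
  ],
)

```text
time: 13.9
eef_pos: [0.5499, 0.1926, 0.245]
tcp_rot: [3.14, 0.005, -3.134]
ft_force: [0.3, -0.0, -1.3]
width: 0.351
gripper_force: 0.0
```

```bash
python3 - <<'E'
from h import *
print(arm.get_obs()['eef_pos'])
a=arm.capture("side");b=arm.capture("top")
for c in("side","top"):
    for s in arm.silhouettes(c,"flask"): print(c,s["conf"],s["centre"],s["region"].sum())
x=np.hstack([cv2.resize(a[100:260,160:320],(400,400)),cv2.resize(b[150:250,180:280],(400,400))]);cv2.imwrite("pics/c2.png",x)
E
```

```text
[0.54992271 0.1926303  0.24504368]
side 0.95 [204.3, 270.8] 651
side 0.94 [178.6, 307.1] 824
side 0.81 [296.5, 320.9] 888
side 0.73 [296.6, 243.8] 643
side 0.43 [235.0, 143.6] 47
top 0.79 [329.9, 237.0] 224
top 0.74 [368.2, 184.6] 232
top 0.74 [354.8, 253.3] 228
top 0.64 [312.5, 175.0] 212
```

View pics/c2.png

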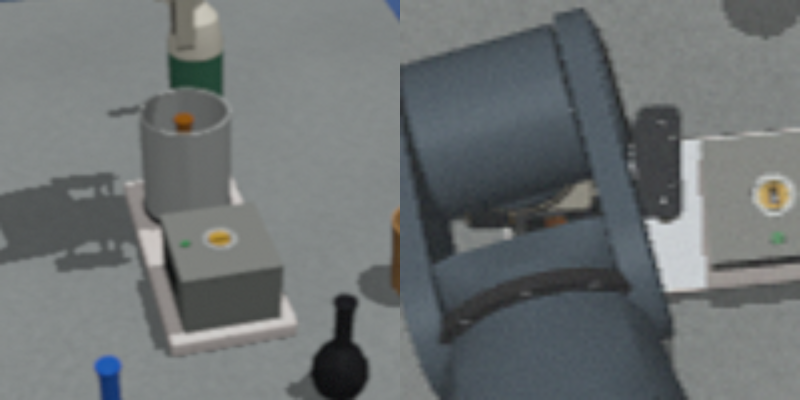

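The crop shows the lip at the middle of the canister with the flask upright. Next I'll measure the plug from close by.

move_arm(
  targets=[
    [0.3,-0.4,-0.8,0,0],
    [0.3,-0.4,-0.8,0,0],
    [0.3,-0.4,-0.8,0,0],
    [0.3,-0.4,-0.8,0,0],
    [0.3,-0.3,-0.8,0.5,0],
    [0.3,0,0,0.5,0],
    [0.3,0,0,0.5,0],
    [0.3,0,0,0,0],
    [0.3,0,0,0,0],
    [0.3,0,0,0,0],
  ],
)

```text
time: 15.35
eef_pos: [0.6264, 0.033, 0.1829]
tcp_rot: [-3.142, 0.001, -3.134]
ft_force: [0.7, -0.4, 0.0]
width: 0.349
gripper_force: 0.0
```

```bash
python3 - <<'E'
from h import *
im,cal,o=snap("w4",["keyway"])
u,v=map(int,proj("wrist",(.562,.033,.09),cal));print(u,v)
cv2.imwrite("pics/c3.png",cv2.resize(im[v-48:v+48,u-64:u+64],None,fx=6,fy=6,interpolation=cv2.INTER_CUBIC))
hsv=cv2.cvtColor(im,cv2.COLOR_BGR2HSV)
m=((hsv[...,0]>10)&(hsv[...,0]<35)&(hsv[...,1]>90)).astype(np.uint8);m[:v-40]=0;m[v+40:]=0;m[:,:u-40]=0;m[:,u+40:]=0
c=np.vstack(cv2.findContours(m,0,1)[0]); h=cv2.convexHull(c)
e=cv2.fitEllipse(h);print("brass",e,onz("wrist",e[0],.09,cal),"r",e[1])
g=im.max(2);d=np.zeros_like(m);d[v-15:v+15,u-15:u+15]=g[v-15:v+15,u-15:u+15]<60
k=max(cv2.findContours(d,0,1)[0],key=len);r=cv2.minAreaRect(k);print("slot",r,onz("wrist",r[0],.09,cal))
E
```

```text
t 15.35 pos [0.6264 0.033  0.1829] rot [-3.1416e+00  1.2000e-03 -3.1342e+00] q [-0.02  0.54  1.49  0.    1.11 -1.6 ] w 0.349
keyway 0.84 [258.5 111.8] 774 243 274 98 127
259 112
brass ((258.21563720703125, 112.62353515625), (30.649442672729492, 30.975975036621094), 82.95137023925781) [0.56201511 0.03219603 0.09      ] r (30.649442672729492, 30.975975036621094)Traceback (most recent call last):
  File "<stdin>", line 10, in <module>
ValueError: max() iterable argument is empty
```

View pics/c3.png

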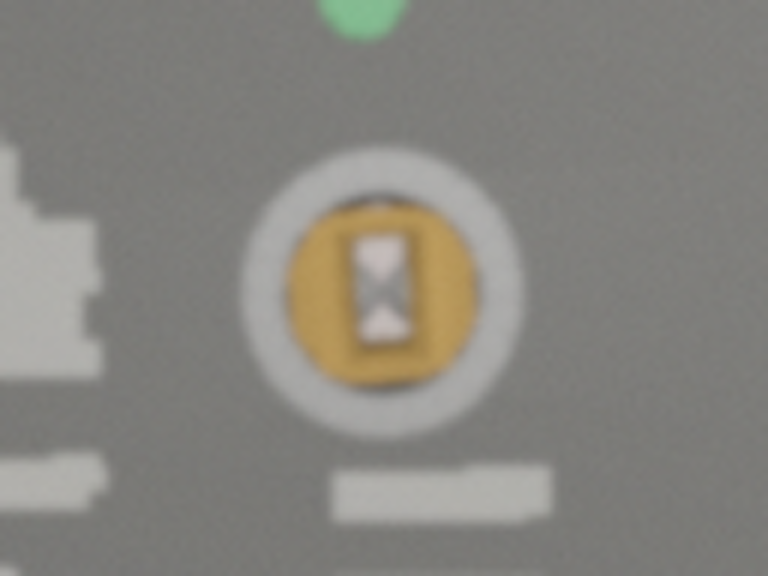

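The crop shows the slot's mouth at (258.8,112.3) in full-picture pixels, tilted about 0.06 rad. I'll take the key from the same relative viewpoint so that any camera bias cancels.

move_arm(
  targets=[
    [0.3,0.25,-0.913,0,0],
    [0.3,0.25,-0.913,0,0],
    [0.3,0.25,-0.913,0,0],
    [0.3,0.25,-0.913,0,0],
    [0.3,0.25,-0.913,0,0],
    [0.3,0.25,-0.913,0,0],
    [0.3,0.25,-0.913,0,0],
    [0.3,0.25,-0.913,0,0],
    [0.3,0.25,-0.913,0.2,0],
    [0.3,0.25,-0.913,0.25,0],
    [0.3,0,0,0,-0.116],
    [0.3,0,0,0,-0.116],
  ],
)

```text
time: 16.95
eef_pos: [0.5286, -0.3335, 0.1642]
tcp_rot: [-3.141, 0.0, -2.899]
ft_force: [0.5, -0.5, 0.3]
width: 0.351
gripper_force: 0.0
```

move_arm(
  targets=[
    [0.3,0,0,0,0],
    [0.3,0,0,0,0],
    [0.3,0,0,0,0],
  ],
)

```text
time: 17.32
eef_pos: [0.5288, -0.3329, 0.1642]
tcp_rot: [-3.141, 0.0, -2.904]
ft_force: [-0.1, 0.3, 0.3]
width: 0.35
gripper_force: 0.0
```

```bash
python3 - <<'E'
from h import *
im,cal,o=snap("w5",["key","holder"])
u,v=map(int,proj("wrist",(.467,-.3486,.06),cal));print(u,v)
cv2.imwrite("pics/c4.png",cv2.resize(im[v-48:v+48,u-64:u+64],None,fx=6,fy=6,interpolation=cv2.INTER_CUBIC))
E
```

```text
t 17.325 pos [ 0.5288 -0.3329  0.1642] rot [-3.1415e+00  1.0000e-04 -2.9036e+00] q [-0.64  0.56  1.51  0.    1.07 -2.45] w 0.35
key 0.57 [259.6 113.4] 516 252 265 95 132
holder 0.72 [264.3 111.2] 4049 224 292 78 146
257 113
```

View pics/c4.png

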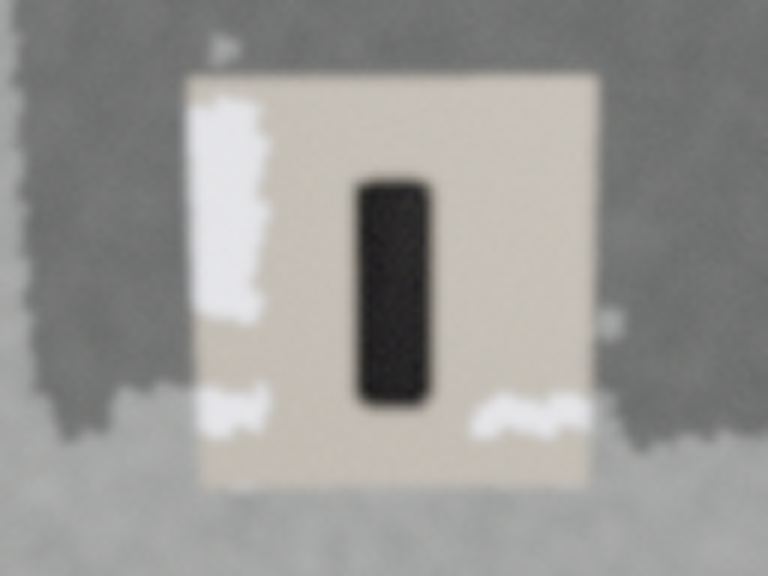

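The crop shows the bow's top aligned with the tool, centred at (258.7,113.7) in the full picture.

```bash
python3 - <<'E'
from h import *
for n,p,z,tcp,yaw in(("w5",(258.67,113.67),.072,(.5288,-.3329,.1642),-2.9036),("w4",(258.8,112.4),.09,(.6264,.033,.1829),-3.1342)):
    f=np.load(f"pics/{n}.npz");cal=dict(K=f["K"],T=f["T"])
    q=onz("",p,z,cal);d=q-np.array(tcp);c,s=np.cos(yaw),np.sin(yaw)
    print(n,q.round(4),"tool x,y",d[0]*c+d[1]*s,d[0]*s-d[1]*c)
    print(np.hypot(*(onz("",(258.67,95),z,cal)-onz("",(258.67,132.5),z,cal))[:2]))
E
```

```text
w5 [ 0.4667 -0.3479  0.072 ] tool x,y 0.0638524994876078 5.622667311157986e-06
0.02684635504608131
w4 [0.5619 0.0326 0.09  ] tool x,y 0.06454903220191437 0.00010203784233231693
0.026917460000336402
```

move_arm(
  targets=[
    [0.3,0.8,0,0,0],
    [0.3,0.797,0,0,0],
    [0.3,0,0,0.6,0],
    [0.3,0,0,0.6,0],
    [0.3,0,0,0.6,0],
    [0.3,0,0,0.5,0],
    [0.3,0,0,0.33,0],
    [0.3,0,0,0,0],
    [0.3,0,0,0,0],
    [0.3,0,0,0,0],
  ],
)

```text
time: 18.73
eef_pos: [0.467, -0.3484, 0.0596]
tcp_rot: [-3.141, 0.001, -2.902]
ft_force: [0.2, 0.3, -0.9]
width: 0.348
gripper_force: 0.0
```

move_arm(
  force=45,
  targets=[
    [1,0,0,0,0],
    [1,0,0,0,0],
    [1,0,0,0,0],
    [1,0,0,0,0],
    [1,0,0,0,0],
    [1,0,0,0,0],
  ],
)

```text
time: 19.48
eef_pos: [0.4667, -0.3482, 0.0589]
tcp_rot: [-3.142, 0.0, -2.902]
ft_force: [-0.0, 0.8, 2.2]
width: 0.106
gripper_force: 45.0
```

move_arm(
  targets=[
    [1,0,0,-0.3,0],
    [1,0,0,-0.6,0],
    [1,0,0,-0.65,0],
    [1,0,0,-0.65,0],
    [1,0,0,-0.65,0],
    [1,0,0,-0.68,0],
    [1,0,0,0,0.178],
    [1,0,0,0,0],
  ],
)

```text
time: 20.48
eef_pos: [0.4667, -0.3481, 0.2007]
tcp_rot: [-3.141, 0.0, -3.079]
ft_force: [0.4, -0.5, -1.2]
width: 0.105
gripper_force: 45.0
```

move_arm(
  targets=[
    [1,-0.296,0.935,0,0],
    [1,-0.296,0.935,0,0],
    [1,-0.296,0.935,0,0],
    [1,-0.296,0.935,0,0],
    [1,-0.296,0.935,0,0],
    [1,-0.296,0.935,0,0],
    [1,-0.296,0.935,0,0],
    [1,-0.296,0.935,0,0],
    [1,-0.296,0.935,0,0],
    [1,-0.296,0.935,0,0],
    [1,0,0,0,0],
    [1,0,0,0,0],
  ],
)

```text
time: 21.98
eef_pos: [0.5617, 0.0319, 0.1999]
tcp_rot: [-3.141, -0.001, -3.078]
ft_force: [0.5, -0.5, -0.4]
width: 0.102
gripper_force: 45.0
```

```bash
python3 - <<'E'
from h import *
im,cal,o=snap("w6",["key","keyway"])
cv2.imwrite("pics/c5.png",cv2.resize(im[120:312,130:386],None,fx=3,fy=3,interpolation=cv2.INTER_CUBIC))
E
```

```text
t 21.975 pos [0.5617 0.0319 0.1999] rot [-3.1414e+00 -6.0000e-04 -3.0780e+00] q [-0.03  0.41  1.66 -0.    1.07 -1.66] w 0.102
key 0.91 [260.1 242.1] 1344 248 270 207 274
keyway 0.87 [260.5 190.1] 635 245 272 178 204
```

View pics/c5.png

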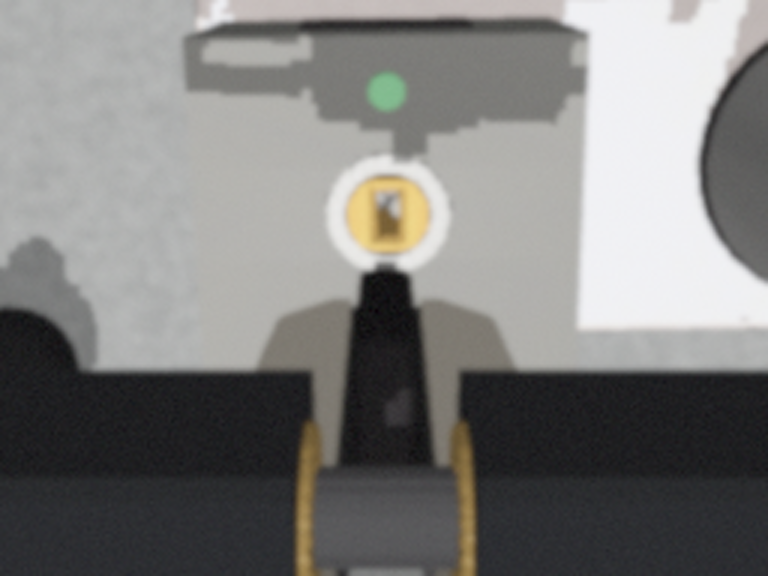

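The crop shows the slot upright in the tool view at u≈387, and the key lined up with it at u≈386. The yaw is right, so I'll go down.

move_arm(
  targets=[
    [1,0,0.012,0.4,0],
    [1,0,0,0.4,0],
    [1,0,0,0.3,0],
    [1,0,0,0.2,0],
    [1,0,0,0,0],
    [1,0,0,0,0],
  ],
)

```text
time: 22.88
eef_pos: [0.5622, 0.0329, 0.1484]
tcp_rot: [-3.142, 0.001, -3.08]
ft_force: [0.4, 0.3, 0.3]
width: 0.106
gripper_force: 45.0
```

move_arm(
  targets=[
    [1,0,0,0.08,0],
    [1,0,0,0.08,0],
    [1,0,0,0.08,0],
    [1,0,0,0.08,0],
    [1,0,0,0,0],
  ],
)

```text
time: 23.5
eef_pos: [0.5618, 0.0329, 0.1349]
tcp_rot: [3.142, -0.001, -3.08]
ft_force: [0.3, 0.0, -1.4]
width: 0.105
gripper_force: 45.0
```

move_arm(
  targets=[
    [1,0,0,0.05,0],
    [1,0,0,0.05,0],
    [1,0,0,0.05,0],
    [1,0,0,0.05,0],
    [1,0,0,0,0],
  ],
)

```text
time: 24.12
eef_pos: [0.5624, 0.032, 0.1276]
tcp_rot: [-3.14, 0.001, -3.08]
ft_force: [0.3, -5.6, 1.4]
width: 0.106
gripper_force: 45.0
```

move_arm(
  targets=[
    [1,0,0,0.05,0],
    [1,0,0,0.05,0],
    [1,0,0,0.05,0],
    [1,0,0,0.05,0],
    [1,0,0,0,0],
  ],
)

```text
time: 24.75
eef_pos: [0.5624, 0.0327, 0.1197]
tcp_rot: [-3.141, 0.001, -3.08]
ft_force: [1.3, -0.8, 1.2]
width: 0.103
gripper_force: 45.0
```

```bash
python3 -c "
from h import *
o=arm.get_obs();print(o['eef_pos'],o['ft_force'],o['moment'])"
```

```text
[0.56239812 0.03274161 0.11973587] [ 1.30559378 -0.77196416  1.23029475] [ 0.00284461 -0.39954421  0.00822726]
```

move_arm(
  targets=[
    [1,0,0,0.05,0],
    [1,0,0,0.05,0],
    [1,0,0,0.04,0],
    [1,0,0,0,0],
  ],
)

```text
time: 25.25
eef_pos: [0.5615, 0.0328, 0.113]
tcp_rot: [-3.142, -0.001, -3.08]
ft_force: [0.6, -2.9, -3.2]
width: 0.103
gripper_force: 45.0
```

move_arm(
  targets=[
    [1,0,0,0.04,0],
    [1,0,0,0.03,0],
    [1,0,0,0,0],
    [1,0,0,0,0],
  ],
)

```text
time: 25.75
eef_pos: [0.5617, 0.0328, 0.1125]
tcp_rot: [-3.141, -0.001, -3.08]
ft_force: [-8.7, -1.7, 22.9]
width: 0.105
gripper_force: 45.0
```

```bash
python3 - <<'E'
from h import *
im,cal,o=snap("w7",["key"])
s=arm.capture("side");o=arm.get_obs();print(o['ft_force'],o['moment'])
u,v=map(int,proj("side",(.562,.033,.1)));print(u,v)
a=cv2.resize(im[120:312,130:386],(512,384));b=cv2.resize(s[v-24:v+24,u-18:u+18],(288,384),interpolation=cv2.INTER_CUBIC)
cv2.imwrite("pics/c6.png",np.hstack([a,b]))
E
```

```text
t 25.75 pos [0.5617 0.0328 0.1125] rot [-3.1414e+00 -6.0000e-04 -3.0802e+00] q [-0.02  0.53  1.72 -0.    0.89 -1.66] w 0.105
key 0.77 [259.1 240.5] 1294 248 269 210 274
[-9.54293742 -2.3574167  23.01225069] [-4.12074702e-01  1.60973320e+00  8.38961225e-04]
247 191
```

View pics/c6.png

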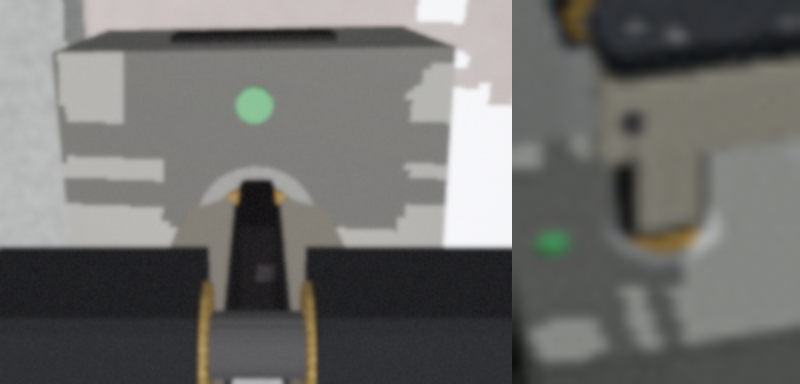

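The pictures show the bow resting on the plug face, and the force is 23 N at the predicted height, so the key is seated. Now I turn it.

move_arm(
  targets=[
    [1,0,0,-0.005,0.1],
    [1,0,0,0,0.15],
    [1,0,0,0,0.15],
    [1,0,0,0,0.15],
    [1,0,0,0,0.15],
    [1,0,0,0,0.15],
    [1,0,0,0,0.15],
    [1,0,0,0,0.15],
    [1,0,0,0,0.15],
    [1,0,0,0,0.15],
    [1,0,0,0,0.15],
    [1,0,0,0,0],
  ],
)

```text
time: 27.4
eef_pos: [0.5625, 0.0332, 0.1126]
tcp_rot: [3.14, -0.0, 1.601]
ft_force: [-3.0, -0.7, 18.3]
width: 0.104
gripper_force: 45.0
```

```bash
python3 -c "
from h import *
o=arm.get_obs();print(o['eef_pos'],o['tcp_rot'],o['ft_force'],o['moment'])"
```

```text
[0.56251435 0.03320849 0.11263977] [ 3.13992614e+00 -3.61174754e-04  1.60081558e+00] [-3.00704607 -0.66060582 18.27398136] [-0.3161093   0.62257133  0.05962337]
```

move_arm(
  targets=[
    [1,0,0,0,0.05],
    [1,0,0,0,0.05],
    [1,0,0,0,0.04],
    [1,0,0,0,0],
    [1,0,0,0,0],
  ],
)

```text
time: 28.02
eef_pos: [0.5624, 0.0327, 0.1127]
tcp_rot: [3.14, 0.0, 1.463]
ft_force: [-4.3, -2.7, 18.7]
width: 0.104
gripper_force: 45.0
```

```bash
python3 - <<'E'
from h import *
o=arm.get_obs();print(o['eef_pos'],o['tcp_rot'],o['ft_force'],o['moment'])
im,cal,o=snap("w8",["key","keyway"])
s=arm.capture("side");u,v=247,191
a=cv2.resize(im[120:312,130:386],(512,384));b=cv2.resize(s[v-24:v+24,u-18:u+18],(288,384),interpolation=cv2.INTER_CUBIC)
cv2.imwrite("pics/c7.png",np.hstack([a,b]))
E
```

```text
[0.56244984 0.03267387 0.11271283] [3.14008104e+00 3.83432959e-04 1.46330318e+00] [-4.29592375 -2.69791156 18.70103976] [-0.65006356  0.79961799  0.14837096]
t 28.025 pos [0.5624 0.0327 0.1127] rot [3.1401e+00 4.0000e-04 1.4633e+00] q [-0.02  0.53  1.72 -0.    0.89  0.08] w 0.104
key 0.6 [258.7 244.3] 1361 248 270 209 275
keyway 0.39 [247.1 217.4] 67 242 273 213 220
```

```bash
python3 -c "
from station import arm
print(arm.job_done())"
```

```text
the job is handed in; nothing more can be done
None
```

The job is handed in at about 28 s: the flask stands in the canister, and the key is fully in, still gripped and turned 1.74 rad at the tool, with the torque rise showing the stop. I viewed 11 pictures, one over the limit of 10, and the verdict was not reported.

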